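# Tip walnuts into the bowl under the low shelf

## Robot

A 7-joint arm with a two-finger parallel gripper is mounted at the origin on a cart in front of the work surface, level with it; the furniture and walls round the work are solid. World frame = base frame: x ahead of the robot, y to its left, z up, the work surface at z = 0. Lengths are in m, angles in rad, forces in N, time in s.
With the tool pointing down it reaches from about 0.425 to 0.875 m from the base axis. Payload 4.7 kg.
Tool frame: the origin (TCP) lies between the finger pads; the fingertips stand 17 mm ahead of it and the grasp point (between the pads) lies 2 mm behind it; z points along the fingers, y is the line along which they close (so a half turn about z gives the same grasp; the last joint's range is limited). The gripper opens to 85 mm and grips with 20 to 120 N. Pads are 22 mm wide; open, the fingers measure 114 mm over their backs; the gripper's body (76 mm by 85 mm) begins 54 mm behind the grasp point. The pads swing forward as they close: fully open they stand 13 mm farther back than shut.
Start: joints at [-1.154, 0.321, -0.07, 1.45, 0.023, 1.371, -0.057], TCP at [0.255, 0.598, 0.227] pointing down, gripper open.
Joint ranges: [-2.86, 2.86], [-0.3, 2.09], [-1.38, 1.24], [0.06, 2.45], [-1.56, 4.7], [0.09, 2.05], [-2.69, 2.69]. Speed limits (rad/s): [2.57, 2.57, 3.14, 3.14, 3.14, 3.14, 3.14].

## Interface

Orientations are given as a unit quaternion [w, x, y, z].
In Python, from station import r gives the robot as it stands. Calls block until the motion is done:
- r.reach(position, orientation): joint-space move of the TCP to a pose.
- r.movel(position, rotation=None, rate=0.15, threshold=None): straight line of the TCP; rotation=None keeps the orientation; rate is the mean speed in m/s. With threshold (N) it stops when the force on the tool has changed by that much, and returns True; else False.
- r.movej(angles): joint-space move.
- r.gripper_to(opening, f_grip=None): finger opening in m; f_grip is the grip in N (None keeps the last); returns when the fingers have stopped.
- r.dwell(seconds).
- r.ik(position, orientation): joint angles nearest the present ones, or None.
- r.observe(): the state.
- r.read_camera(name): name is "scene" or "top"; returns a dict with "img" (384x512x3 uint8, red, green, blue), "z_map" (384x512 float32, m along the optical axis (not along the pixel's ray), 0 where there is no reading), "vertical_fov" (degrees; the focal length in pixels is half the picture's height over the tangent of half this angle, whatever the lens; pixels are square), "cx", "cy" (the principal point, pixels), "R" (3x3) and "t" (3): a world point X has camera coordinates R X + t. Camera axes: x right, y down, z forward; pixel columns grow to the right and rows downward; lengths in m; the calibration is good to about 2 mm. A picture is of the moment at which its call begins.
A pose or a line that the arm cannot do raises r.Unreachable and nothing moves.
- r.hand_in(): hands the job in; it is judged then, once.
Trained networks look in a picture, given as the dict that the camera call returned (one of the last four; its "shot" number tells which), for a name from the list of things; names that differ only in an ending like _2 or _b are one class to them, and where a whole thing is asked for, a point or a joint stands for the part that bears it (a point fixed in the world has none). Each returns a list of dicts, best first, with "p" (0 to 1); they miss things now and then, are a little off and sometimes report something else, mostly with a low value. They report only what shows in the picture. A call takes as long as a camera call. They do not tell look-alikes from the thing itself.
- r.find_in(thing, picture): "extent" ([centre column, centre row, width, height] in pixels, round what is visible of it).
- r.pinpoint(thing, picture): "pixel" ([row, column] in pixels: a listed point, or the origin of a listed thing).
The state is a dict: "time": time; "qpos": joint angles; "joint_vel": joint speeds; "tau": joint torques, N m; "position": TCP position; "tcp_rot": TCP orientation; "wrist_force": force on the tool from outside, world axes, zero at the start; "torque": the same for the moment, N m; "gripper_width": finger opening in m; "gripper_force": force on a finger pad.
Only numpy, scipy, OpenCV 4.12 (cv2) and the standard library are available. Lean on these libraries where they do the work, as an engineer would, in place of code of your own. Each camera call takes 0.05 s, during which the arm holds its last target. There are 200 camera calls.

## Task

Take the scoop by its handle and tip its three walnuts into the wooden bowl that stands under the low shelf, leaving the bowl where it is and not bumping the shelf or shifting what stands on it. Then put the empty scoop down flat on the open worktop, out from under the shelf, and let go of it.

Things in the scene. Friction and masses are not known exactly. Their poses are not given: they have to be found in the camera images.
- scoop: Steel kitchen scoop with a dark wooden handle, 203 mm long, about 0.12 kg, flat on the worktop, three walnuts in it. Origin: underside of its flat floor, on the centre line; x out of the open mouth, -x along the handle, z up. Body 72 mm wide, from x = -38 mm (back wall) to +60 mm (lip); back and side walls 45 mm high, sides lower by the lip; walls and floor 3 mm thick.
- scoop_grip (a point): Point in the scoop's handle to hold it by, at x = -95 mm, z = 36 mm in the scoop's frame (57 mm behind the back wall). The handle is a bar 20 mm wide (y), 14 mm high (z), from x = -38 to -143 mm, its centre 36 mm over the worktop at the start; free space beneath it.
- scoop_lip (a point): Middle of the scoop's pouring lip, at x = +60, z = 23 mm in the scoop's frame; axes as the scoop's. From x = +25 mm the floor rises as a 30 degree ramp to this lip: level, the walnuts stay in; pitched mouth-down 45 to 50 degrees they roll out over it.
- walnut_1: Walnut, a 30 mm ball, 14 g; origin at its centre. Starts in the scoop.
- walnut_2: As walnut_1.
- walnut_3: As walnut_1.
- bowl: Small turned wooden bowl, round, 111 mm across the rim, 32 mm high, inside floor 6 mm above its underside, about 0.16 kg, loose. Origin: centre of its underside. It stands on the worktop under the shelf, its centre 47 to 63 mm behind the shelf's front edge. (Wall cabinets overhang the back of the worktop, from about 0.6 m ahead of the robot, 0.49 m up.)
- shelf: Low light-wood shelf fixed on the worktop at the robot's right, its open front facing left: board 300 wide (y), 150 deep (x), 18 mm thick, underside 165 mm up, on a dark steel frame: 12 mm uprights at the back (x = +65, y = +-135 mm), feet along the worktop below the ends; front and sides open. Origin: on the worktop under the board's middle; front edge at x = -75 mm; x to its back, z up.
- pepper_mill: Wooden pepper mill, 46 mm across, 127 mm high, on the shelf's top near its end away from the robot; origin at its underside.
- salt_shaker: Glass salt shaker, 42 mm across, 80 mm high, on the shelf's top near its end close to the robot; origin at its underside.
- small_cup: Small white cup, 64 mm across, 36 mm high, on the shelf's top near the middle of its back; origin at its underside.
Not all that is in view belongs to the job. Leave any green look-alike of the scoop alone.

How it is judged:
By the outcome, as a careful person would: the job done as asked, in the order asked, and still so for the second after the job is handed in, with the robot touching nothing.
It also fails if it takes over 58 s, if anything falls off the work surface, if the arm or the gripper's body presses on something with over 40 N, if the wrist force passes 120 N, or if a joint passes its speed limit or range.

## Working session

There is one attempt and no reset: what is moved stays moved. The work goes in short steps, each a Python script; the robot and the scene stay as the last script left them, time stands still between calls to the robot, and variables do not carry over. Pictures are saved under pics/ and viewed, at most 10 in all, crops included, and the job is handed in when it is done.

```bash
mkdir -p pics; ls
python3 - <<'E'
from station import r
import cv2,numpy as np
for n in("scene","top"):
    p=r.read_camera(n); cv2.imwrite(f"pics/{n}0.png",cv2.resize(p["img"][:,:,::-1],(800,600),interpolation=cv2.INTER_CUBIC))
    np.savez(f"{n}0.npz",**p)
    print(n,p["vertical_fov"],p["cx"],p["cy"],p["R"].round(3).tolist(),p["t"].round(3))
    for th in("scoop","bowl","shelf","scoop_grip","scoop_lip","walnut_1","salt_shaker","pepper_mill","small_cup"):
        try: print(th,[(np.round(d["pixel"]).tolist(),round(d["p"],2)) for d in r.pinpoint(th,p)][:5])
        except Exception as e: print(th,e)
print(r.observe())
E
```

```text
pics
scene 53.23612487000946 248.0398816189083 192.83182736465469 [[0.732, -0.681, 0.001], [-0.34, -0.367, -0.866], [0.59, 0.634, -0.5]] [-0.299  0.311  1.15 ]
scoop [([223.0, 251.0], 0.8), ([183.0, 164.0], 0.54)]
bowl [([270.0, 332.0], 0.53)]
shelf [([279.0, 329.0], 0.79)]
scoop_grip [([181.0, 178.0], 0.92), ([246.0, 330.0], 0.71), ([210.0, 228.0], 0.63)]
scoop_lip [([175.0, 153.0], 0.91), ([219.0, 266.0], 0.65)]
walnut_1 [([220.0, 255.0], 0.53), ([214.0, 247.0], 0.43)]
salt_shaker [([246.0, 328.0], 0.81)]
pepper_mill [([219.0, 371.0], 0.7), ([223.0, 248.0], 0.27)]
small_cup [([233.0, 350.0], 0.88)]
top 48.39125982068697 250.78258485993445 194.62838496145685 [[-0.053, -0.999, 0.004], [-0.948, 0.049, -0.316], [0.315, -0.021, -0.949]] [0.163 0.524 1.331]
scoop [([207.0, 267.0], 0.76), ([240.0, 118.0], 0.73)]
bowl [([202.0, 377.0], 0.58)]
shelf []
scoop_grip [([229.0, 143.0], 0.64), ([222.0, 243.0], 0.62)]
scoop_lip [([200.0, 284.0], 0.82), ([246.0, 100.0], 0.72)]
walnut_1 [([226.0, 420.0], 0.71), ([217.0, 264.0], 0.58), ([209.0, 271.0], 0.58), ([208.0, 257.0], 0.51)]
salt_shaker [([226.0, 420.0], 0.85)]
pepper_mill [([163.0, 402.0], 0.7)]
small_cup [([190.0, 410.0], 0.65)]
{'time': 1.0, 'qpos': array([-1.15387241,  0.32095025, -0.07011968,  1.45048208,  0.0226408 ,
        1.37079405, -0.05688463]), 'joint_vel': array([-0.00040041, -0.0003085 , -0.00056295, -0.00091555,  0.00063514,
        0.00074099,  0.00022407]), 'tau': array([-7.34094982e-06, -4.93405008e+01, -3.81590640e-01, -3.14581096e+01,
        1.32703138e-02,  1.58691430e-03,  1.95988378e-05]), 'position': array([0.25484851, 0.59799099, 0.22729004]), 'tcp_rot': array([5.33987485e-05, 2.00023176e-01, 9.79791162e-01, 6.88177886e-05]), 'wrist_force': array([-0.11811788, -0.70244933, -0.43516961]), 'torque': array([ 0.01011163, -0.03245553,  0.00329261]), 'gripper_force': 0.0, 'gripper_width': 0.08491445481157031}
```

View pics/scene0.png

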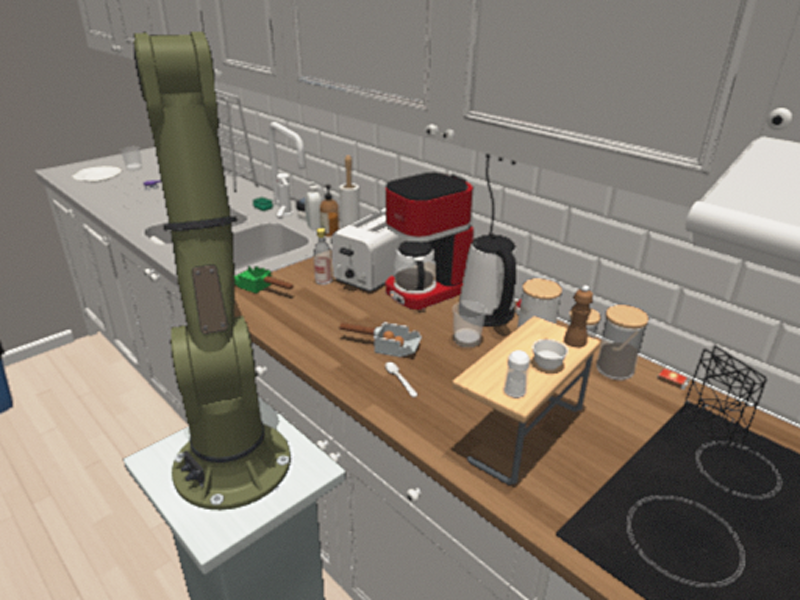

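View pics/top0.png

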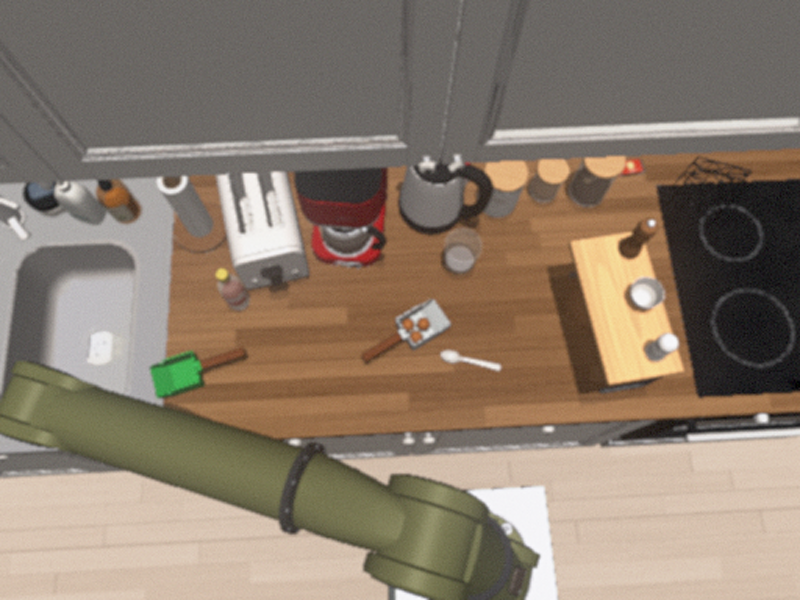

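The steel scoop with walnuts is at top (267,207) in the native picture. The green look-alike at (118,240) must be left alone. The steel one is the match, since it's the only one with walnuts. I'll make confirming crops and measure from the point clouds.

```bash
cat > h.py <<'E'
import numpy as np,cv2
def cloud(p):
    f=192/np.tan(np.radians(float(p["vertical_fov"])/2)); z=p["z_map"].astype(float)
    v,u=np.mgrid[:384,:512]
    c=np.stack([(u-p["cx"])/f*z,(v-p["cy"])/f*z,z],-1)
    w=(c-p["t"])@p["R"]; w[z==0]=np.nan; return w
def proj(p,X):
    f=192/np.tan(np.radians(float(p["vertical_fov"])/2)); c=np.asarray(X)@p["R"].T+p["t"]
    return np.stack([c[...,0]/c[...,2]*f+p["cx"],c[...,1]/c[...,2]*f+p["cy"]],-1)
E
python3 - <<'E'
from h import *
S=np.load("scene0.npz");T=np.load("top0.npz")
for n,p,pt in(("scene",S,[(219,266),(223,251),(210,228)]),("top",T,[(200,284),(207,267),(222,243)])):
    w=cloud(p)
    print(n,[w[a,b].round(3).tolist() for a,b in pt])
    m=(w[...,2]>.16)&(w[...,2]<.195)&(w[...,1]<0)&(w[...,0]<.8)&(w[...,0]>.2)
    q=w[m][:,:2].astype(np.float32); print("shelf",m.sum(),cv2.minAreaRect(q),np.median(w[m][:,2]), cv2.boxPoints(cv2.minAreaRect(q)).round(3).tolist())
    m=(w[...,2]>.008)&(w[...,2]<.08)&(w[...,1]<.3)&(w[...,1]>-.05)&(w[...,0]<.62)&(w[...,0]>.35)
    q=w[m]; print("scoop",m.sum(),cv2.minAreaRect(q[:,:2].astype(np.float32)),q.min(0),q.max(0))
    m=(w[...,2]>.006)&(w[...,2]<.15)&(w[...,1]<-.12)&(w[...,1]>-.45)&(w[...,0]<.75)&(w[...,0]>.3)
    q=w[m]; print("under",m.sum(), q[::max(1,len(q)//40)].round(3).tolist())
    # table z check
    m=(w[...,1]<.1)&(w[...,1]>-.1)&(w[...,0]<.6)&(w[...,0]>.45);print("table",np.median(w[m][:,2]))
a=S["img"][170:330,200:420,::-1];b=T["img"][180:250,220:320,::-1]
a=cv2.resize(a,(700,509),interpolation=cv2.INTER_CUBIC)
cv2.imwrite("pics/c1.png",a);cv2.imwrite("pics/c2.png",cv2.resize(b,(700,490),interpolation=cv2.INTER_CUBIC))
E
```

```text
scene [[0.531, 0.031, 0.021], [0.474, 0.055, 0.018], [0.447, 0.157, 0.04]]
shelf 2943 ((0.5572735667228699, -0.330411821603775), (0.4697103798389435, 0.6463784575462341), 2.003183126449585) 0.18251236626203815 [[0.3109999895095825, -0.01600000075995922], [0.33399999141693115, -0.6620000004768372], [0.8029999732971191, -0.6449999809265137], [0.781000018119812, 0.0010000000474974513]]
scoop 591 ((0.5182462930679321, 0.07652811706066132), (0.20289966464042664, 0.2469138652086258), 0.11681696027517319) [ 0.41701712 -0.04713541  0.00803561] [0.61989543 0.19981927 0.07823779]
under 760 [[0.615, -0.372, 0.148], [0.614, -0.378, 0.137], [0.595, -0.374, 0.124], [0.576, -0.372, 0.122], [0.616, -0.371, 0.093], [0.548, -0.382, 0.122], [0.522, -0.381, 0.124], [0.524, -0.385, 0.118], [0.611, -0.376, 0.057], [0.493, -0.39, 0.123], [0.475, -0.388, 0.124], [0.611, -0.332, 0.01], [0.617, -0.344, 0.01], [0.611, -0.351, 0.013], [0.61, -0.352, 0.01], [0.612, -0.355, 0.006], [0.615, -0.368, 0.008], [0.427, -0.393, 0.125], [0.539, -0.353, 0.03], [0.491, -0.289, 0.009], [0.49, -0.294, 0.009], [0.49, -0.298, 
[... 1333 characters left out ...]
, 0.027], [0.536, -0.267, 0.016], [0.532, -0.269, 0.018], [0.531, -0.216, 0.007], [0.521, -0.261, 0.018], [0.52, -0.289, 0.006], [0.516, -0.295, 0.007], [0.507, -0.292, 0.012], [0.502, -0.289, 0.006], [0.494, -0.273, 0.01], [0.481, -0.263, 0.03], [0.483, -0.297, 0.007], [0.468, -0.276, 0.037], [0.473, -0.128, 0.008], [0.455, -0.147, 0.007], [0.428, -0.171, 0.009], [0.384, -0.221, 0.008], [0.35, -0.395, 0.058], [0.346, -0.395, 0.063], [0.345, -0.399, 0.053], [0.346, -0.397, 0.032], [0.348, -0.382, 0.008], [0.346, -0.34, 0.011], [0.342, -0.44, 0.007], [0.342, -0.343, 0.012], [0.34, -0.308, 0.014], [0.339, -0.3, 0.006], [0.335, -0.305, 0.009], [0.312, -0.222, 0.007]]
table 0.0011730946716504555
```

View pics/c1.png

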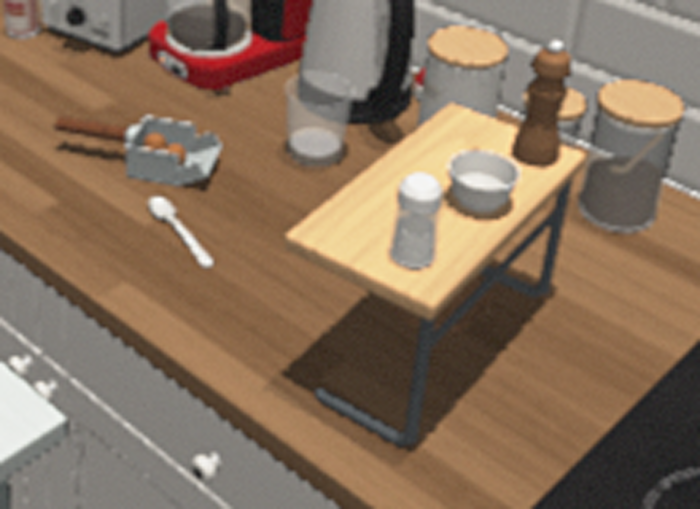

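View pics/c2.png

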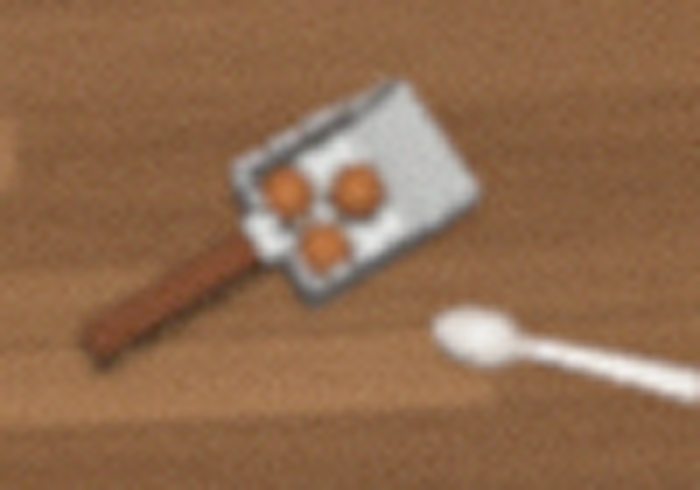

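The crops confirm the steel scoop: dark handle, 3 walnuts, handle at crop (170,300), mouth facing up and right. The bowl sits in the shelf's shadow, so I'll fit it from depth.

Run:
```python
from h import *
from scipy.optimize import least_squares
S=np.load("scene0.npz");T=np.load("top0.npz")
for n,p,seed in(("scene",S,(210,228)),("top",T,(222,243))):
    w=cloud(p); print(n)
    m=((w[...,2]>.172)&(w[...,2]<.19)&(w[...,1]<-.15)&(w[...,1]>-.5)&(w[...,0]<.8)&(w[...,0]>.25)).astype(np.uint8)
    k,l,st,_=cv2.connectedComponentsWithStats(m,connectivity=4); i=1+st[1:,4].argmax()
    q=w[l==i][:,:2].astype(np.float32);rc=cv2.minAreaRect(q);print("shelf",rc,cv2.boxPoints(rc).round(3).tolist())
    for z0,z1 in((.008,.02),(.02,.029),(.029,.04)):
        m=(w[...,2]>z0)&(w[...,2]<z1)&(w[...,1]<-.24)&(w[...,1]>-.38)&(w[...,0]<.6)&(w[...,0]>.43)
        print(z0,m.sum(),w[m][:24].round(3).tolist())
    m=((w[...,2]>.015)&(w[...,2]<.07)&(w[...,1]<.25)&(w[...,1]>-.03)&(w[...,0]<.62)).astype(np.uint8)
    k,l,st,_=cv2.connectedComponentsWithStats(m,connectivity=8); i=1+st[1:,4].argmax()
    q=w[l==i];rc=cv2.minAreaRect(q[:,:2].astype(np.float32)); print("scoop",len(q),q.min(0),q.max(0),rc)
    c,a=None,None
    # far end of the handle: points sorted along first principal axis
    d=np.array([.5,-.86]); 
    for _ in range(5):
        h=q[(q[:,:2]@d<np.min(q[:,:2]@d)+.085)]; hc=h[:,:2].mean(0)
        u=np.linalg.svd(h[:,:2]-hc)[2][0]; u*=np.sign(u@d); d=u
    t=(q[:,:2]-hc)@d; s=(q[:,:2]-hc)@np.array([-d[1],d[0]])
    print("handle dir",d,np.degrees(np.arctan2(d[1],d[0])),"c",hc,"t",t.min(),t.max(),"z",np.median(h[:,2]),"s",s[t>.09].min(),s[t>.09].max(),"end",hc+d*t.min(),"lip",hc+d*t.max())
```

```text
scene
shelf ((0.475404292345047, -0.3224533200263977), (0.30326715111732483, 0.15134668350219727), 6.380356788635254) [[0.3160000145435333, -0.2639999985694885], [0.3330000042915344, -0.41499999165534973], [0.6349999904632568, -0.38100001215934753], [0.6179999709129333, -0.23000000417232513]]
0.008 59 [[0.562, -0.317, 0.02], [0.559, -0.315, 0.015], [0.558, -0.319, 0.019], [0.562, -0.32, 0.018], [0.556, -0.314, 0.013], [0.56, -0.315, 0.011], [0.557, -0.32, 0.016], [0.56, -0.322, 0.016], [0.551, -0.314, 0.011], [0.555, -0.315, 0.009], [0.55, -0.321, 0.016], [0.553, -0.323, 0.016], [0.546, -0.313, 0.009], [0.546, -0.317, 0.011], [0.547, -0.32, 0.013], [0.55, -0.322, 0.012], [0.542, -0.32, 0.012], [0.543, -0.323, 0.013], [0.483, -0.279, 0.016], [0.488, -0.279, 0.013], [0.547, -0.335, 0.014], [0.485, -0.281, 0.012], [0.488, -0.283, 0.011], [0.492, -0.284, 0.01]]
0.02 37 [[0.567, -0.32, 0.027], [0.563, -0.319, 0.024], [0.561, -0.324, 0.029], [0.558, -0.322, 0.025], [0.558, -0.326, 0.027], [0.558, -0.326, 0.023], [0.553, -0.344, 0.029], [0.548, -0.34, 0.025], [0.547, -0.345, 0.029], [0.473,
[... 3124 characters left out ...]
.036], [0.527, -0.25, 0.035], [0.521, -0.25, 0.032], [0.518, -0.25, 0.031], [0.514, -0.249, 0.033], [0.509, -0.248, 0.035], [0.507, -0.249, 0.031], [0.502, -0.251, 0.034], [0.5, -0.255, 0.029], [0.496, -0.254, 0.032], [0.492, -0.253, 0.032], [0.488, -0.256, 0.034]]
scoop 551 [0.42535148 0.0124661  0.01530173] [0.55700525 0.20704002 0.05037772] ((0.48081180453300476, 0.11616777628660202), (0.07516686618328094, 0.20446957647800446), 28.989728927612305)
handle dir [ 0.48382009 -0.87516748] -61.064803117610936 c [0.45020046 0.16717179] t -0.04279016495823288 0.16171020560792934 z 0.04163269827598158 s -0.0354132574004832 0.03974890484080637 end [0.42949772 0.20462035] lip [0.52843911 0.02564828]
```

```bash
cat >> h.py <<'E'
from scipy.spatial.transform import Rotation as R_
GRIP=np.array([-.095,0,.036]); LIP=np.array([.060,0,.023])
def Rs(yaw,pitch): return R_.from_euler("ZY",[yaw,pitch],degrees=True)  # pitch>0: mouth down
def tool(yaw,pitch,phi,flip,lip=None,grip=None):
    """TCP position, quaternion for a scoop pose given by its lip or grip point"""
    Q=Rs(yaw,pitch); g=np.asarray(grip) if grip is not None else np.asarray(lip)+Q.apply(GRIP-LIP)
    c,s=np.cos(np.radians(phi)),np.sin(np.radians(phi))
    z=np.array([c,0,-s]); y=np.array([0,-1. if flip else 1.,0]); x=np.cross(y,z)
    T=Q*R_.from_matrix(np.stack([x,y,z],1)); q=T.as_quat()
    return g+.002*T.apply([0,0,1]), q[[3,0,1,2]]
YAW=-60.7; G=np.array([.4528,.1592,.036]); B=np.array([.513,-.304]); F=np.array([.12,-.993])
def lipxy(yaw,before=.025):
    a=np.radians(yaw); return B-before*np.array([np.cos(a),np.sin(a)])
E
python3 - <<'E'
from station import r
from h import *
for phi in(25,30,35,40):
  for fl in(0,1):
    p,q=tool(YAW,0,phi,fl,grip=G); zt=R_.from_quat(np.r_[q[1:],q[0]]).apply([0,0,1])
    J=[r.ik(p-.1*zt,q),r.ik(p,q),r.ik(p+[0,0,.1],q)]
    print(phi,fl,"grasp",[None if j is None else np.round(j,2).tolist() for j in J])
    for yaw in(-60,-75,-83,-95):
        l=lipxy(yaw); J=[r.ik(*tool(yaw,a,phi,fl,lip=[*l,z])) for a,z in((0,.083),(25,.066),(50,.05))]
        print("  pour",yaw,[None if j is None else np.round(j,2).tolist() for j in J])
E
```

```text
25 0 grasp [[-1.33, 0.61, 0.19, 1.89, 0.73, 1.52, -1.01], [-1.24, 0.63, 0.23, 2.0, 0.82, 1.35, -1.05], [-1.25, 0.44, 0.24, 2.0, 0.84, 1.49, -0.92]]
  pour -60 [None, [-0.65, -0.28, 0.41, 2.41, 0.96, 1.02, -0.26], [-0.46, -0.17, 0.64, 2.08, 0.35, 1.06, 0.55]]
  pour -75 [[-0.88, 0.37, 0.39, 2.27, 1.05, 1.21, -0.98], [-0.71, -0.02, 0.47, 2.21, 0.81, 1.11, -0.42], [-0.48, -0.04, 0.64, 1.99, 0.3, 1.1, 0.29]]
  pour -83 [[-0.87, 0.48, 0.45, 2.11, 0.91, 1.25, -0.91], [-0.71, 0.11, 0.5, 2.09, 0.72, 1.15, -0.46], [-0.49, 0.03, 0.65, 1.93, 0.26, 1.13, 0.18]]
  pour -95 [[-0.84, 0.66, 0.54, 1.87, 0.71, 1.33, -0.8], [-0.67, 0.29, 0.54, 1.9, 0.56, 1.23, -0.49], [-0.5, 0.15, 0.69, 1.83, 0.18, 1.18, 0.03]]
25 1 grasp [[-0.89, 0.63, -0.34, 1.87, 0.92, 1.7, 1.98], [-0.81, 0.64, -0.26, 1.98, 1.01, 1.54, 1.97], [-0.76, 0.45, -0.32, 1.98, 0.98, 1.64, 2.12]]
  pour -60 [None, None, [1.14, -0.12, -0.84, 2.03, 0.1, 1.0, -2.37]]
  pour -75 [[-0.49, 0.35, -0.03, 2.25, 1.14, 1.33, 2.11], None, None]
  pour -83 [[-0.46, 0.45, -0.01, 2.09, 1.05, 1.4, 2.14], [-0.39, 0.11, 0.16, 2.08, 0.75, 1.17, 2.66], None]
  
[... 3169 characters left out ...]
, 1.89, 0.35, 1.15, -0.25], [-0.38, 0.18, 0.77, 1.78, -0.14, 1.23, 0.33]]
40 1 grasp [[-0.82, 0.39, -0.3, 1.94, 0.79, 1.49, 2.18], [-0.76, 0.44, -0.22, 2.04, 0.88, 1.32, 2.14], [-0.72, 0.27, -0.26, 2.01, 0.83, 1.44, 2.31]]
  pour -60 [None, [0.75, -0.24, -0.65, 2.24, 0.28, 0.85, -2.68], [-0.66, 0.02, 1.05, 1.92, -0.02, 1.22, -2.22]]
  pour -75 [[-0.45, 0.16, 0.06, 2.25, 0.98, 1.14, 2.38], None, [-0.66, 0.11, 1.06, 1.87, -0.1, 1.22, -2.45]]
  pour -83 [[-0.43, 0.27, 0.07, 2.11, 0.89, 1.22, 2.37], None, [-0.65, 0.17, 1.07, 1.84, -0.15, 1.23, -2.56]]
  pour -95 [[-0.4, 0.43, 0.1, 1.89, 0.78, 1.33, 2.36], [0.93, 0.42, -1.18, 1.84, 0.81, 1.39, 2.55], [-0.73, 0.32, 1.23, 1.79, -0.31, 1.26, -2.65]]
```

```bash
cat > g.py <<'E'
from station import r
from h import *
p,q=tool(YAW,0,30,0,grip=G); zt=R_.from_quat(np.r_[q[1:],q[0]]).apply([0,0,1])
r.reach(p-.1*zt,q)
print(r.movel(p,rate=.12,threshold=8), r.observe()["position"]-p)
r.gripper_to(0.0,f_grip=100)
o=r.observe();print("grip",o["gripper_width"],o["gripper_force"],o["wrist_force"],o["time"])
r.movel(p+[0,0,.1],rate=.12)
o=r.observe();print(o["wrist_force"],o["torque"],o["time"],o["gripper_width"])
for n in("scene","top"):
    s=r.read_camera(n);np.savez(n+"1.npz",**s)
im=[cv2.resize(np.load(n+"1.npz")["img"][130:280,170:320,::-1],(400,400),interpolation=cv2.INTER_CUBIC) for n in("scene","top")]
cv2.imwrite("pics/lift.png",np.hstack(im))
w=cloud(s); d=np.array([np.cos(np.radians(YAW)),np.sin(np.radians(YAW))]); n=np.array([-d[1],d[0]])
a=(w[...,:2]-G[:2])@d; b=(w[...,:2]-G[:2])@n
for lo,hi in((.06,.08),(.08,.1),(.1,.12),(.12,.14),(.14,.155)):
    m=(a>lo)&(a<hi)&(abs(b)<.055)&(w[...,2]>.07)&(w[...,2]<.2); print(lo,m.sum(),"b",b[m].min().round(4),b[m].max().round(4),"z",np.percentile(w[m][:,2],[2,50,98]).round(4))
m=(b**2<.06**2)&(w[...,2]>.07)&(w[...,2]<.17)&(a>.06)&(a<.2);print("lip a",a[m].max())
E
python3 g.py
```

```text
False [1.83971092e-05 1.00238248e-03 7.36912981e-05]
grip 0.017253588796837954 97.58817750567687 [-0.66688555  1.51653907  1.1881786 ] 4.125
[-0.14997908  0.43156239 -0.81282687] [1.20139441 0.65734491 0.02386707] 5.1083 0.01743454927582593
0.06 151 b -0.0364 0.0369 z [0.1014 0.1282 0.1458]
0.08 136 b -0.036 0.0369 z [0.0976 0.1218 0.1452]
0.1 142 b -0.0358 0.037 z [0.0961 0.1196 0.1448]
0.12 148 b -0.0355 0.0389 z [0.1014 0.1106 0.134 ]
0.14 100 b -0.0347 0.0363 z [0.1115 0.1192 0.1347]
lip a 0.15548136790620487
```

View pics/lift.png

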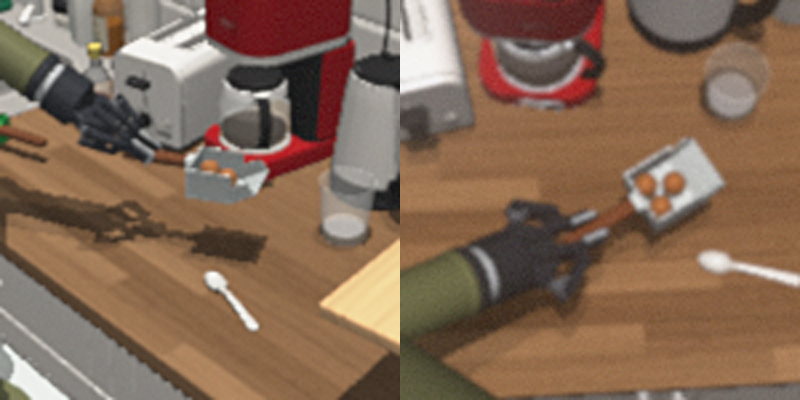

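Firm grip, scoop level, and all three walnuts still in it. Next: carry, insert, and pour slowly.

```bash
cat > pour.py <<'E'
from station import r
from h import *
Y2=-83; d=np.array([np.cos(np.radians(Y2)),np.sin(np.radians(Y2))]); l=lipxy(Y2,.025)
def go(yaw,pit,lip,rate):
    p,q=tool(yaw,pit,30,0,lip=lip); r.movel(p,q,rate=rate)
def log(s):
    o=r.observe(); print(s,round(o["time"],2),o["wrist_force"].round(1),o["torque"].round(2))
go(Y2,0,[*(l-.10*d),.085],.12); log("pre")
go(Y2,0,[*l,.085],.07); log("in")
for a in range(5,56,5):
    a=min(a,52); z=.085-.035*a/52
    go(Y2,a,[*l,z],.03); log(a)
r.dwell(.8); log("poured")
s=r.read_camera("scene"); np.savez("scene2.npz",**s)
t=r.read_camera("top"); np.savez("top2.npz",**t)
im=[cv2.resize(a[:,:,::-1],(400,400),interpolation=cv2.INTER_CUBIC) for a in(s["img"][160:310,240:390],t["img"][120:270,300:450])]
cv2.imwrite("pics/pour.png",np.hstack(im))
E
python3 pour.py
```

```text
pre 6.95 [ 0.1 -0.7 -2. ] [ 1.37  0.17 -0.02]
in 8.53 [ 0.5 -0.6 -1.2] [1.34 0.21 0.03]
5 9.01 [ 0.6 -0.1 -2.4] [1.3  0.16 0.01]
10 9.5 [-0.3  0.6 -1.6] [ 1.21  0.19 -0.02]
15 9.99 [ 0.2  0.1 -1. ] [ 1.13  0.17 -0.04]
20 10.48 [-0.6 -0.  -1.5] [1.1  0.1  0.02]
25 10.98 [-0.5 -0.1 -2.1] [ 0.97  0.11 -0.01]
30 11.49 [ 0.2  0.1 -2.7] [0.82 0.13 0.03]
35 12.01 [-0.7  0.6 -1. ] [0.68 0.1  0.  ]
40 12.53 [-0.2  0.1 -1.4] [0.52 0.1  0.01]
45 13.07 [ 0.   0.9 -1. ] [ 0.38  0.08 -0.02]
50 13.61 [-0.4  0.5 -0.7] [0.31 0.03 0.02]
52 13.92 [ 0.6  0.3 -1.7] [0.23 0.04 0.  ]
poured 14.72 [-0.2 -0.6 -0.9] [0.22 0.05 0.03]
```

View pics/pour.png

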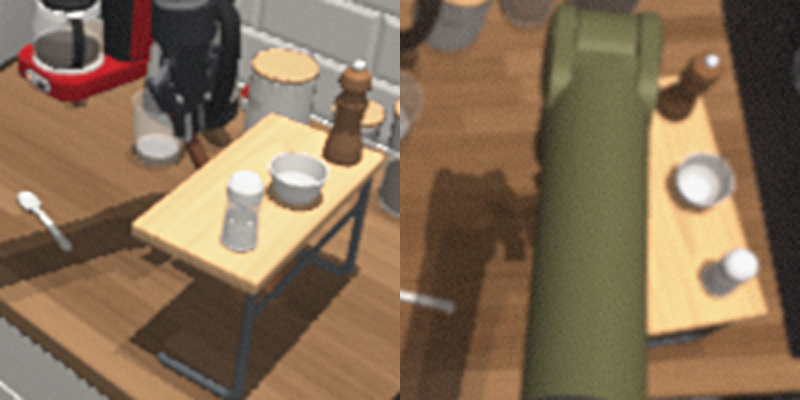

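The arm hides the lip, but the forces stayed calm and the shelf items are undisturbed. I'll withdraw level and check the scoop and bowl.

```bash
cat > out.py <<'E'
from station import r
from h import *
Y2=-83; d=np.array([np.cos(np.radians(Y2)),np.sin(np.radians(Y2))]); l=lipxy(Y2,.025)
def go(yaw,pit,lip,rate):
    p,q=tool(yaw,pit,30,0,lip=lip); r.movel(p,q,rate=rate)
for a in (40,28,16,5,0): go(Y2,a,[*l,.085-.035*a/52],.08)
go(Y2,0,[*(l-.10*d),.085],.1)
lip=np.r_[G,]+Rs(YAW,0).apply(LIP-GRIP)
go(YAW,0,lip+[0,0,.06],.2)
o=r.observe(); print(o["time"],o["wrist_force"],o["torque"])
s=r.read_camera("scene"); np.savez("scene3.npz",**s)
t=r.read_camera("top"); np.savez("top3.npz",**t)
for n,p in(("s",s),("t",t)):
    print(n,[(np.round(x["pixel"]).tolist(),round(x["p"],2)) for x in r.pinpoint("walnut_1",p)])
    w=cloud(p); m=(w[...,2]>.029)&(w[...,2]<.04)&(w[...,1]<-.24)&(w[...,1]>-.38)&(w[...,0]<.6)&(w[...,0]>.43)
    q=w[m]; print(q.min(0),q.max(0))
br=lambda a:np.clip(a.astype(int)*2,0,255).astype(np.uint8)
im=[cv2.resize(a[:,:,::-1],(400,300),interpolation=cv2.INTER_CUBIC) for a in(s["img"][180:270,200:320],t["img"][170:260,210:330],br(s["img"][210:300,280:400]),br(t["img"][150:240,330:450]))]
cv2.imwrite("pics/out.png",np.vstack([np.hstack(im[:2]),np.hstack(im[2:])]))
E
python3 out.py
```

```text
19.2 [-0.04177004 -0.08104    -1.02673367] [1.05898761 0.56178646 0.03279094]
s [([266.0, 344.0], 0.46), ([216.0, 372.0], 0.46)]
[ 0.46003619 -0.36124821  0.02901629] [ 0.56821854 -0.28139169  0.0363873 ]
t [([206.0, 377.0], 0.37), ([194.0, 371.0], 0.36)]
[ 0.46475232 -0.29132148  0.02910435] [ 0.5670718  -0.24791962  0.03992809]
```

View pics/out.png

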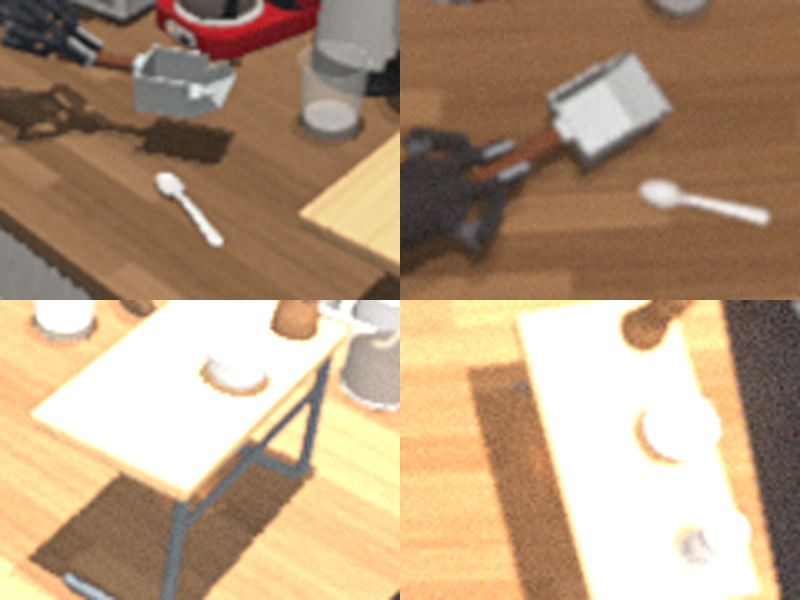

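The scoop is empty, the bowl hasn't moved, and no walnuts are loose on the worktop. I'll put the scoop down and compare the depth inside the bowl.

```bash
cat > put.py <<'E'
from station import r
from h import *
p,q=tool(YAW,0,30,0,grip=G); zt=R_.from_quat(np.r_[q[1:],q[0]]).apply([0,0,1])
r.movel(p+[0,0,.012],q,rate=.12)
print(r.movel(p-[0,0,.003],q,rate=.02,threshold=3), r.observe()["position"]-p)
r.gripper_to(.06); r.dwell(.3); r.gripper_to(.085)
print(r.observe()["wrist_force"])
r.movel(r.observe()["position"]-.12*zt,rate=.12); r.movel(r.observe()["position"]+[0,0,.1],rate=.2)
r.dwell(.5); print(r.observe()["time"],r.observe()["wrist_force"])
for n in("scene","top"):
    s=r.read_camera(n); a=cloud(np.load(n+"0.npz")); b=cloud(s)
    rr=lambda w:np.hypot(w[...,0]-B[0],w[...,1]-B[1])
    for w,t in((a,"before"),(b,"after")):
        m=(rr(w)<.042)&(w[...,2]<.06); print(n,t,m.sum(),np.percentile(w[m][:,2],[5,50,90,100]).round(4))
    dz=b[...,2]-a[...,2]; m=(abs(dz)>.006)&(b[...,1]<-.12)&(b[...,1]>-.5)&(b[...,0]>.28)&(b[...,0]<.7)
    k,l,st,c=cv2.connectedComponentsWithStats(m.astype(np.uint8)); 
    for i in range(1,k):
        if st[i,4]>=6: print(" change",st[i,4],c[i].round(),np.nanmean(b[l==i],0).round(3),np.nanmax(b[l==i][:,2]).round(3))
    q2=b[(b[...,2]>.008)&(b[...,2]<.06)&(b[...,1]<.23)&(b[...,1]>.005)&(b[...,0]>.42)&(b[...,0]<.56)]
    print("scoop",q2.min(0),q2.max(0),cv2.minAreaRect(q2[:,:2].astype(np.float32)))
    if n=="top": T=s["img"]
    else: S=s["img"]
cv2.imwrite("pics/end.png",np.hstack([cv2.resize(a[:,:,::-1],(400,300),interpolation=cv2.INTER_CUBIC) for a in(S[130:325,160:420],T[110:305,190:450])]))
# crop of under-shelf
a=np.clip(T[185:225,355:400].astype(int)*2,0,255).astype(np.uint8)
cv2.imwrite("pics/bowl.png",np.hstack([cv2.resize(x[:,:,::-1],(360,320),interpolation=cv2.INTER_CUBIC) for x in(np.clip(np.load("top0.npz")["img"][185:225,355:400].astype(int)*2,0,255).astype(np.uint8),a)]))
E
python3 put.py
```

```text
True [ 3.83868070e-05  2.05981647e-05 -3.21540525e-04]
[ 0.06174426 -0.3550662   0.2770294 ]
24.025 [ 0.30758218 -0.09019275  0.33954972]
scene before 117 [-0.0017  0.0049  0.0125  0.0161]
scene after 117 [-0.0023  0.0068  0.029   0.0342]
 change 24 [342. 266.] [ 0.514 -0.329  0.027] 0.034
 change 7 [330. 268.] [ 0.461 -0.32   0.042] 0.173
 change 6 [266. 364.] [ 0.307 -0.206 -0.397] -0.381
 change 7 [260. 368.] [ 0.307 -0.175 -0.451] -0.441
 change 11 [258. 375.] [ 0.308 -0.163 -0.503] -0.474
scoop [0.42240773 0.00821467 0.00807723] [0.5568729  0.19752378 0.04805654] ((0.49127325415611267, 0.10667790472507477), (0.11660758405923843, 0.19668219983577728), 7.029825687408447)
top before 165 [-0.0003  0.0076  0.016   0.0198]
top after 159 [0.0034 0.0167 0.033  0.0399]
 change 6 [342. 155.] [ 0.693 -0.203  0.002] 0.006
 change 14 [340. 163.] [ 0.665 -0.193 -0.001] 0.007
 change 6 [392. 158.] [ 0.599 -0.314  0.184] 0.188
 change 6 [344. 162.] [ 0.668 -0.208  0.001] 0.008
 change 8 [419. 162.] [ 0.653 -0.48   0.001] 0.005
 change 8 [342. 170.] [ 0.637 -0.196  0.004] 0.008
 change 8 [363. 1
[... 1678 characters left out ...]
 9 [339. 265.] [ 0.298 -0.148 -0.   ] 0.008
 change 17 [348. 267.] [ 0.289 -0.176 -0.   ] 0.006
 change 7 [392. 271.] [ 0.304 -0.419 -0.29 ] -0.218
 change 19 [401. 273.] [ 0.3   -0.464 -0.315] -0.222
 change 11 [336. 275.] [ 0.304 -0.195 -0.302] -0.209
 change 607 [342. 285.] [ 0.302 -0.304 -0.716] -0.316
 change 16 [324. 276.] [ 0.307 -0.156 -0.356] -0.222
 change 9 [382. 275.] [ 0.308 -0.419 -0.425] -0.388
 change 33 [391. 278.] [ 0.299 -0.472 -0.471] -0.35
 change 7 [330. 277.] [ 0.308 -0.192 -0.402] -0.357
scoop [0.42301196 0.00649308 0.008021  ] [0.55880513 0.20372146 0.0529908 ] ((0.4910358190536499, 0.10541093349456787), (0.1351056694984436, 0.19724959135055542), 0.29274800419807434)
```

View pics/end.png

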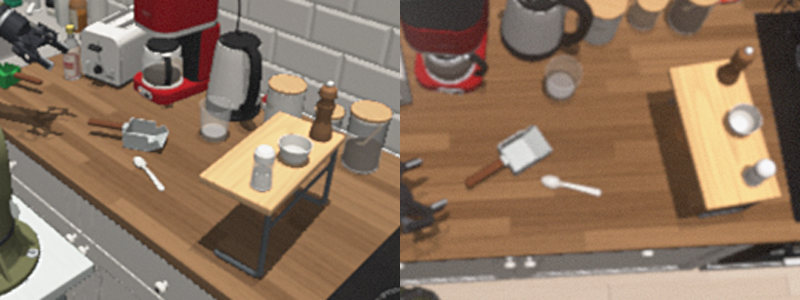

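View pics/bowl.png

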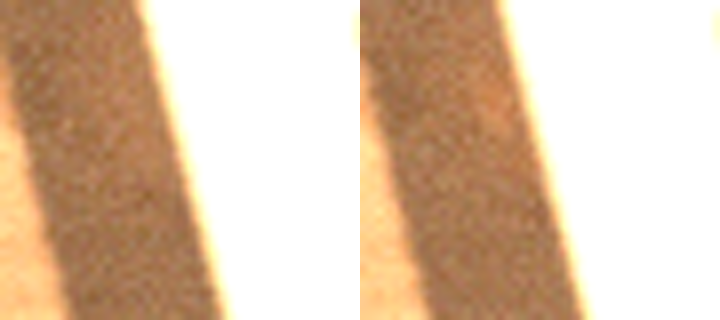

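The scoop is flat and empty on the open worktop. The bowl's contents rose to about 34 mm in both views, and I see no loose walnuts or moved items. Handing in.

```bash
python3 -c "
from station import r
print(r.hand_in())"
```

```text
the job is handed in; nothing more can be done
None
```

I tipped the walnuts into the bowl under the shelf, laid the empty scoop flat on the open worktop, let go of it, and handed the job in at about 24 s; the shelf hides part of the bowl, so I inferred all three landed in it from the empty scoop, the raised depth inside the bowl and no walnuts visible elsewhere.

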